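# Lock back the tape tensioner

## Robot

A 7-joint arm with a two-finger parallel gripper is mounted at the origin on a cart in front of the work surface, level with it; the furniture and walls round the work are solid. World frame = base frame: x ahead of the robot, y to its left, z up, the work surface at z = 0. Lengths are in mm, angles in rad, forces in N, time in s.
With the tool pointing down it reaches from about 425 to 1025 mm from the base axis. Payload 9.4 kg.
Tool frame: the origin (TCP) lies midway between the tips of the shut fingers; the grasp point (between the pads) lies 19 mm behind it; z points along the fingers, y is the line along which they close (so a half turn about z gives the same grasp; the last joint's range is limited). The gripper opens to 85 mm and grips with 20 to 120 N. Pads are 22 mm wide; open, the fingers measure 114 mm over their backs; the gripper's body (76 mm by 85 mm) begins 54 mm behind the grasp point. The pads swing forward as they close: fully open they stand 13 mm farther back than shut.
Start: joints at [-1.234, 0.599, -0.003, 1.599, 0.002, 0.943, -0.08], TCP at [291.52, 663.807, 231.275] pointing down, gripper open.
Joint ranges: [-2.57, 2.57], [-0.35, 1.97], [-1.29, 1.29], [0.11, 2.56], [-1.05, 4.19], [0.11, 1.86], [-2.63, 2.63]. Speed limits (rad/s): [2.22, 2.22, 3.01, 3.01, 3.14, 3.14, 3.14].

## Interface

Orientations are given as [roll, pitch, yaw] about the fixed x, y, z axes, in that order (R = Rz(yaw) Ry(pitch) Rx(roll)).
In Python, from station import arm gives the robot as it stands. The module is installed in compiled form; this text tells all that it offers.
- The arm moves only by the tool move_arm, never from a script. Its argument "increments" is a list of rows, each an object of numbers: "ax", "ay", "az": the turn, a rotation vector about the tool's x, y, z in degrees; "dx", "dy", "dz": the shift along the tool's x, y, z in cm; "jaw": the finger opening in cm, from 0 to 8.54. A call has 1 to 20 rows; each row is the pose to reach, as a shift and turn from the pose commanded when the call began, along the tool's axes at that moment; what a row does not reach only later rows make up. A row lasts 1/10 s, in which the tool goes at most 50 mm and 8.59 degrees, less where a joint would pass 70% of its speed; a pose out of reach is approached as far as the arm can. A call with a gripper value outside its range is refused whole. The fingers move at their own pace and stop on an object; "force" is the grip in N (left out, the last holds). Time passes only in rows, so rows that repeat a pose let the fingers close. It gives the time, the measured TCP pose, the force, the opening and the grip force at its end, in the units of the state.
- arm.state(): the state, without advancing time (a new reading comes with each control period).
- arm.read_camera(name): name is "side" or "top"; returns a dict with "pixels" (384x512x3 uint8, red, green, blue), "camera_matrix" (3x3 intrinsics, pixels), "R" (3x3) and "t" (3): a world point X has camera coordinates R X + t. Camera axes: x right, y down, z forward; pixel columns grow to the right and rows downward; lengths in mm; the calibration is good to about 2 mm. A picture is of the moment at which its call begins. There is no depth.
- arm.job_done(): hands the job in; it is judged then, once.
The state is a dict: "time": time; "q": joint angles; "qvel": joint speeds; "effort": joint torques, N m; "eef_pos": TCP position; "eef_rot": TCP orientation; "ft_force": force on the tool from outside, world axes, zero at the start; "torque": the same for the moment, N m; "finger_gap": finger opening in mm; "grip_force": force on a finger pad.
Only numpy, scipy, OpenCV 4.12 (cv2) and the standard library are available. Lean on these libraries where they do the work, as an engineer would, in place of code of your own. Each camera call takes 0.05 s, during which the arm holds its last target. There are 200 camera calls.

## Task

The tape roll has to be changed, so lock back the sprung tension wheel of the tape tensioner: take the locking pin from its wooden stand, put it down through the eye of the wheel, and swing the wheel anticlockwise (seen from above) with the pin, against the spring, feeling gently for the hidden locking hole underneath. Let the pin drop in, press it fully home until its flange sits flat on the wheel, and let go so that the pin holds the wheel. Never force the pin, never let the wheel fly back, and leave the jar, stamp, brass weight and tin around it alone.

Things in the scene. Friction and masses are not known exactly. Their poses are not given: they have to be found in the camera images.
- tensioner: Tape tensioner, fixed to the counter: grey base plate 300 x 190 x 12 mm with a level sprung aluminium wheel (176 mm across) at one end and a tape roll (96 mm across, top 62 mm above the counter) at the other. Origin on the counter below the wheel's axis; x points to the tape roll (147 mm away), z up. Pushing on it with more than about 25 N would damage it.
- wheel_axis (a point): Point on the wheel's vertical axis at the height of its flat top face (48 mm above the counter); a hub of 20 mm radius, 8 mm high, surrounds it. Hidden under the wheel is a steel lock plate, 160 mm across, that does not turn; its flat top is 12 mm below the wheel's top face and has one locking hole, 15 mm wide, 22 mm deep, 62 mm from the axis.
- wheel_eye (a point): Centre of the eye's mouth in the wheel's top face: the wheel's only hole, through, 14 mm wide, 10 mm deep, 62 mm from the axis, on the robot's side. A black roller (24 mm wide, 29 mm high) stands on the wheel 124 mm from the eye, across the axis.
- tension_wheel (a joint): Turn of the wheel in rad, anticlockwise from above positive; 0 at rest on its stop, 1.25 at the far stop. A spring drives it back to 0: about 3 N at the eye at rest, growing to 6 N at 1.0 rad. The bearing of the locking hole was set by hand and is not known: the eye comes over it at a turn somewhere between about 0.46 and 1.04 rad.
- pin_head (a point): Centre of the square grip (20 x 20 mm, 38 mm tall) of the upright steel locking pin; x and y look out of the grip's faces, z up along the pin. Under the grip is a round flange (32 mm across, 5 mm thick), then the round shank (12 mm thick, 24 mm long, its last 4 mm tapering to 7 mm); the tip is 48 mm below this point. In the stand this point is 58 mm above the counter.
- locking_pin: The same locking pin (110 g), origin at the tip of its shank, z up along the pin. Resting on the lock plate through the eye, its flange is 12 mm above the wheel; fully home in the locking hole, its flange lies on the wheel and the tip is 24 mm below the wheel's top face.
- pin_stand: Wooden block 64 x 64 x 34 mm, fixed to the counter, with the hole (15 mm wide, 31 mm deep) in its middle in which the pin stands. Origin at the centre of its underside.
- porcelain_jar: Small white and blue porcelain jar with lid, 67 mm across, 95 mm tall, loose; origin under its centre. Leave alone.
- rubber_stamp: Turned dark wooden stamp, 33 mm across, 70 mm tall, standing loose; origin under its centre. Leave alone.
- brass_weight: Knobbed brass weight, 28 mm across, 36 mm tall, loose; origin under its centre. Leave alone.
- balm_tin: Round tin, 58 mm across, 50 mm tall, loose; origin under its centre. Leave alone.
Mind the look-alikes: they are no part of the job. Leave any orange or purple look-alike of the locking_pin alone.

How it is judged (in metres and radians):
On the way, in this order (a step that is already met when the one before it is completed fails the run):
1. the pin stands in the wheel's eye (tip at least 7 mm below the wheel's top face, upright) with the wheel still near rest (under 0.25 rad) (z of locking_pin in the frame of wheel_eye below -0.007 m and horizontal distance between locking_pin and wheel_eye below 0.005 m and angle between locking_pin's own z axis and vertical below 0.2 rad and value of joint tension_wheel below 0.25 rad), for 0.1 s.
2. the pin, in the eye, has swung the wheel by more than 0.4 rad (z of locking_pin in the frame of wheel_eye below -0.005 m and horizontal distance between locking_pin and wheel_eye below 0.005 m and angle between locking_pin's own z axis and vertical below 0.2 rad and value of joint tension_wheel above 0.4 rad), for 0.1 s.
At the end, for the whole second after the job is handed in: The pin stands through the wheel's eye in the locking hole: tip at least 21 mm below the wheel's top face (flange within 3 mm of the wheel), within 5 mm of the eye's centre, tilted less than 0.2 rad; it is released and holds the wheel at rest between 0.4 and 1.15 rad (z of locking_pin in the frame of wheel_eye below -0.021 m and horizontal distance between locking_pin and wheel_eye below 0.005 m and angle between locking_pin's own z axis and vertical below 0.2 rad and value of joint tension_wheel between 0.4 and 1.15 rad and velocity of joint tension_wheel between -0.05 and 0.05 rad/s and linear speed of locking_pin below 0.02 m/s); the robot touches nothing.
It fails at once if the pin is pushed on the tensioner (wheel, lock plate or base) with more than 60 N, all its contacts added up (side loads included) (contact force between locking_pin and tensioner above 60 N).
It fails at once if the robot itself pushes on the tensioner with more than 30 N (contact force between the arm and tensioner above 30 N).
It fails at once if the wheel flies back (faster than 3 rad/s) (velocity of joint tension_wheel below -3 rad/s).
It fails at once if the jar, stamp, brass weight or tin is moved by more than 20 mm (distance of any of porcelain_jar, rubber_stamp, brass_weight, balm_tin from where it was at the start of the episode above 0.02 m).
It also fails if it takes over 67 s, if anything falls off the work surface, if the arm or the gripper's body presses on something with over 40 N, if the wrist force passes 120 N, or if a joint passes its speed limit or range.

## Working session

There is one attempt and no reset: what is moved stays moved. The work goes in short steps, Python scripts to look and compute and a tool call to move; the robot and the scene stay as the last step left them, time stands still between calls to the robot, and variables do not carry over. Pictures are saved under pics/ and viewed, at most 10 in all, crops included, and the job is handed in when it is done.

Besides the shell and the picture viewer there is one more tool, called after "Emit:" by a JSON object that holds its "api" and its "payload". move_arm: Moves the arm, as the interface text tells. Its arguments: {"type":"object","properties":{"increments":{"type":"array","items":{"type":"object","properties":{"ax":{"type":"number"},"ay":{"type":"number"},"az":{"type":"number"},"dx":{"type":"number"},"dy":{"type":"number"},"dz":{"type":"number"},"jaw":{"type":"number"}}}},"force":{"type":"number"}},"required":["increments"]}

```bash
mkdir -p pics; cat > h.py <<'E'
import numpy as np, cv2
from station import arm
def cam(n):
    d=arm.read_camera(n); return d
def save(d,f,crop=None,s=1):
    im=d["pixels"][:,:,::-1]
    if crop: x0,y0,x1,y1=crop; im=im[y0:y1,x0:x1]
    cv2.imwrite(f,cv2.resize(im,None,fx=s,fy=s,interpolation=cv2.INTER_CUBIC))
def ray(d,u,v):
    K,R,t=[np.array(d[k],float) for k in("camera_matrix","R","t")]
    return -R.T@t.ravel(), R.T@np.linalg.solve(K,[u,v,1.])
def onz(d,u,v,z):
    c,r=ray(d,u,v); return c+r*(z-c[2])/r[2]
def proj(d,X):
    K,R,t=[np.array(d[k],float) for k in("camera_matrix","R","t")]
    p=K@(R@np.array(X,float)+t.ravel()); return p[:2]/p[2]
E
python3 - <<'E'
from h import *
a=cam("top");b=cam("side")
im=np.hstack([a["pixels"],b["pixels"]])
save(a,"pics/top.png",s=1.5);save(b,"pics/side.png",s=1.5)
for d in(a,b): print(ray(d,256,192))
s=arm.state();print({k:np.round(v,3) for k,v in s.items()})
E
```

```text
(array([ 508.09677192,   20.1727122 , 1083.49338492]), array([ 0.06120385,  0.01645337, -0.99805045]))
(array([529.86349398, 968.9447606 , 501.04466731]), array([ 0.07003187, -0.91158637, -0.40531983]))
{'time': np.float64(0.1), 'q': array([-1.234,  0.6  , -0.003,  1.6  ,  0.002,  0.943, -0.08 ]), 'qvel': array([-0.001, -0.004,  0.001, -0.002,  0.001,  0.002, -0.   ]), 'effort': array([ 6.0000e-03, -7.7799e+01,  1.5710e+00, -2.5863e+01,  1.3000e-02,
        6.0000e-03, -0.0000e+00]), 'eef_pos': array([291.334, 663.436, 230.515]), 'eef_rot': array([-3.14 ,  0.   ,  2.728]), 'ft_force': array([ 0.266, -0.66 , -0.224]), 'torque': array([-0.033, -0.013, -0.012]), 'grip_force': np.float64(0.0), 'finger_gap': np.float64(85.183)}
```

View pics/top.png

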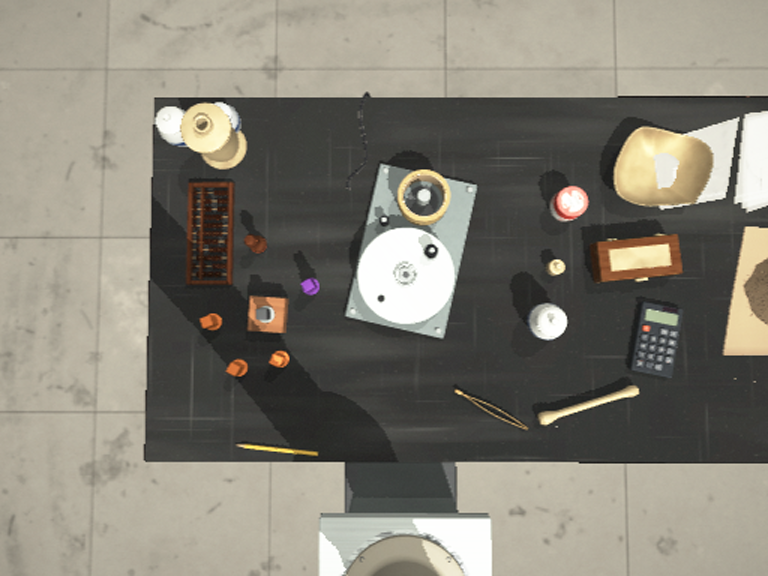

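View pics/side.png

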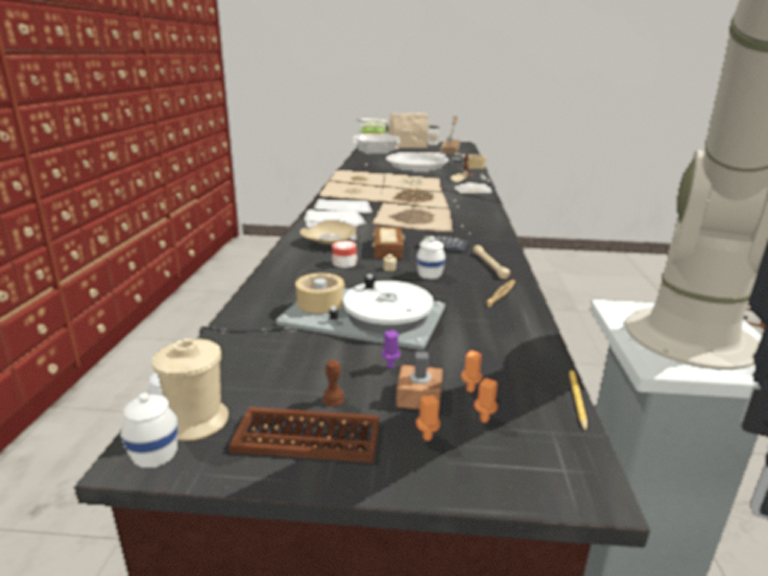

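The top view (at 1.5x) shows the stand with the grey pin at (265,314). The wheel centre is at (405,273), with the eye at (381,298) and the roller at (431,251). The stamp is at (255,243), the weight at (556,267), the tin at (570,203) and the jar at (548,322).

These could be taken for the pin: orange at (210,322), (237,368) and (279,360), purple at (310,286), and steel grey in the wooden stand at (265,314). I choose the grey one, because it is steel and stands in the stand.

```bash
python3 - <<'E'
from h import *
a=cam("top");b=cam("side")
for k,d in(("top",a),("side",b)): np.savez(k,**d)
A=a["pixels"]
hsv=cv2.cvtColor(A,cv2.COLOR_RGB2HSV)
def blobs(m,mn,off=(0,0)):
    cs,_=cv2.findContours(m.astype(np.uint8),cv2.RETR_EXTERNAL,cv2.CHAIN_APPROX_NONE)
    return [c+np.array(off) for c in cs if cv2.contourArea(c)>=mn]
# wheel
m=((hsv[...,1]<40)&(hsv[...,2]>200)); m[:, :230]=0;m[:,310:]=0;m[:140]=0;m[225:]=0
for c in blobs(m,500):
    c=cv2.convexHull(c);e=cv2.fitEllipse(c);print("wheel",e,onz(a,*e[0],48), onz(a,e[0][0]+e[1][0]/2,e[0][1],48)-onz(a,*e[0],48))
g=A.min(2)
w=g[190:208,244:264].astype(float);w=np.clip(180-w,0,None);w[w<40]=0
ys,xs=np.mgrid[190:208,244:264];u,v=(xs*w).sum()/w.sum(),(ys*w).sum()/w.sum()
print("eye",u,v,w.sum(),onz(a,u,v,48))
# stand
m=(hsv[...,1]>90)&(hsv[...,2]>90);m[:,:163]=0;m[:,194:]=0;m[:194]=0;m[224:]=0
for c in blobs(m,100):
    r=cv2.minAreaRect(c);print("stand",r,onz(a,*r[0],34));print([onz(a,*p,34).round(1)[:2] for p in cv2.boxPoints(r)])
for n,(u,v) in dict(o1=(210,322),o2=(237,368),o3=(279,360),pur=(310,286),stamp=(255,243),pin=(265,314)).items(): print(n,onz(a,u/1.5,v/1.5,70 if n!="x" else 0).round(0))
cr=np.hstack([cv2.resize(A[180:240,130:220],(540,360),interpolation=cv2.INTER_CUBIC)])
cv2.imwrite("pics/c1.png",np.vstack([cv2.resize(A[185:232,155:202],(390,390),interpolation=cv2.INTER_CUBIC)])[:,:,::-1])
B=b["pixels"][225:280,255:310];C=cv2.resize(B,(390,390),interpolation=cv2.INTER_CUBIC)
cv2.imwrite("pics/c1.png",np.hstack([cv2.resize(A[185:232,155:202],(390,390),interpolation=cv2.INTER_CUBIC),C])[:,:,::-1])
E
```

```text
wheel ((270.3576965332031, 183.3940887451172), (64.10887908935547, 65.26338958740234), 81.25714111328125) [595.14298801  -1.93803855  48.        ] [-3.71857746e-03 -8.74739641e+01  0.00000000e+00]
eye 253.65689778413153 198.47676912080058 1399.0 [553.91755006  43.60794571  48.        ]
stand ((178.04669189453125, 209.2529296875), (26.198881149291992, 23.454235076904297), 3.5763344764709473) [524.74039535 252.54198993  34.        ]
[array([494.8, 290.2]), array([559.3, 287.2]), array([554.8, 214.8]), array([490.3, 218. ])]
o1 [510. 346.  70.]
o2 [429. 296.  70.]
o3 [443. 222.  70.]
pur [574. 169.  70.]
stamp [651. 268.  70.]
pin [524. 248.  70.]
```

View pics/c1.png

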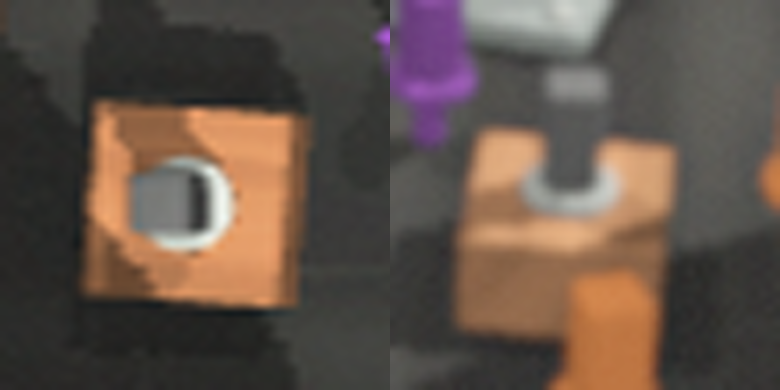

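```bash
python3 - <<'E'
from h import *
a=np.load("top.npz");b=np.load("side.npz")
f=8.2979
print("head top",onz(a,155+161/f-.5+.06,185+201/f-.44,77),"flange",onz(a,155+182/f-.44,185+204/f-.44,39))
K=390/55
P1=(255+578/K-55-.43 if 0 else 255+(578-390)/K-.43,225+84/K-.43)
P2=(255+(570-390)/K-.43,225+186/K-.43)
print("side head",onz(b,*P1,77),"flange",onz(b,*P2,39))
print("image dirs",onz(a,180,209,77)-onz(a,170,209,77))
# refine flange by mask of pale pixels
A=a["pixels"].astype(int);s=A[185:232,155:202]
m=((s.max(2)-s.min(2))<35)&(s.min(2)>60);n,l,st,ce=cv2.connectedComponentsWithStats(m.astype(np.uint8))
print(st,ce+[155,185])
for n_,z in(("eye side",48),):
    B=b["pixels"].astype(int)
    # expected eye, wheel centre projections
    print(proj(b,[554,43.6,48]),proj(b,[595.1,-1.9,48]),proj(a,[524,252,34]))
    m=(B.min(2)>150);m[:,:220]=0;m[:,295:]=0;m[:180]=0;m[222:]=0
    c=max(cv2.findContours(m.astype(np.uint8),0,1)[0],key=cv2.contourArea);e=cv2.fitEllipse(cv2.convexHull(c));print(e,onz(b,*e[0],46))
    u,v=proj(b,[554,43.6,48]).astype(int);print(B[v-4:v+5,u-7:u+8].min(2))
E
```

```text
head top [525.2974448  253.86128043  77.        ] flange [524.95708965 255.71050089  39.        ]
side head [524.84317662 258.01039205  77.        ] flange [525.68122266 259.36194739  39.        ]
image dirs [ 8.71336174e-03 -2.64986875e+01  0.00000000e+00]
[[   0    0   47   47 1776]
 [   1    0   11    8   68]
 [  19    0   28   11  151]
 [  16   19   12   11  107]
 [  36   32    3    1    3]
 [  40   32    2    1    2]
 [  43   32    3    1    3]
 [  37   36    1    1    1]
 [  34   36   13   11   98]] [[176.6402027  209.33671171]
 [160.52941176 187.91176471]
 [190.35761589 187.99337748]
 [176.42990654 209.02803738]
 [192.         217.        ]
 [195.5        217.        ]
 [199.         217.        ]
 [192.         221.        ]
 [195.86734694 226.55102041]]
[272.00458488 206.0604589 ] [258.97535464 198.67599398] [178.23914558 209.52158336]
((262.6512756347656, 203.5640869140625), (33.24720001220703, 70.0258560180664), 101.6570816040039) [582.08734018  26.25542665  46.        ]
[[255 255 255 255 255 255 255 255 255 255 255 255 255 255 255]
 [255 255 255 255 255 255 255 255 255 255 255 255 255 255 255]
 [255 255 255 255 255 255 255 255 255 255 255 255 255 255 255]
 [255 255 255 255 255 255 248 243 245 254 255 255 255 255 255]
 [255 255 255 255 255 244 224 215 221 240 255 255 255 255 255]
 [255 255 255 255 255 244 226 219 226 243 255 255 255 255 255]
 [255 255 255 255 255 255 251 249 251 255 255 255 255 255 255]
 [255 255 255 255 255 255 255 255 255 255 255 255 255 255 255]
 [255 255 255 255 255 255 255 255 255 255 255 250 244 238 232]]
```

Emit:
{"api": "move_arm", "payload": {"increments": [{"dx":-18.9,"dy":-14.0,"dz":0,"az":-12,"jaw":6},{"dx":-18.9,"dy":-14.0,"dz":0,"az":-12,"jaw":6},{"dx":-18.9,"dy":-14.0,"dz":0,"az":-12,"jaw":6},{"dx":-18.9,"dy":-14.0,"dz":0,"az":-12,"jaw":6},{"dx":-18.9,"dy":-14.0,"dz":0,"az":-12,"jaw":6},{"dx":-37.8,"dy":-28.05,"dz":8,"az":-23.69,"jaw":6},{"dx":-37.8,"dy":-28.05,"dz":8,"az":-23.69,"jaw":6},{"dx":-37.8,"dy":-28.05,"dz":8,"az":-23.69,"jaw":6},{"dx":-37.8,"dy":-28.05,"dz":8,"az":-23.69,"jaw":6},{"dx":-37.8,"dy":-28.05,"dz":8,"az":-23.69,"jaw":6},{"dx":-37.8,"dy":-28.05,"dz":8,"az":-23.69,"jaw":6},{"dx":-37.8,"dy":-28.05,"dz":8,"az":-23.69,"jaw":6},{"dx":-37.8,"dy":-28.05,"dz":8,"az":-23.69,"jaw":6}]}}

```text
validation failed for argument at $.in...
```

Emit:
{"api": "move_arm", "payload": {"increments": [{"dx":-18.9,"dy":-14.0,"az":-12.0,"jaw":6.0},{"dx":-18.9,"dy":-14.0,"az":-12.0,"jaw":6.0},{"dx":-18.9,"dy":-14.0,"az":-12.0,"jaw":6.0},{"dx":-18.9,"dy":-14.0,"az":-12.0,"jaw":6.0},{"dx":-18.9,"dy":-14.0,"az":-12.0,"jaw":6.0}]}}

```text
validation failed for argument at $.in...
```

Emit:
{"api": "move_arm", "payload": {"increments": [{"dx":-4.0,"dy":-2.9,"dz":0.0,"ax":0.0,"ay":0.0,"az":-3.0,"jaw":6.0}]}}

```text
time: 0.3
eef_pos: [310.8, 626.2, 230.3]
eef_rot: [3.14, -0.004, 2.789]
ft_force: [1.0, 0.3, -1.2]
finger_gap: 73.1
grip_force: 0.0
```

Emit:
{"api": "move_arm", "payload": {"increments": [{"dx":-32.45,"dy":-26.9,"dz":0.0,"ax":0.0,"ay":0.0,"az":-20.7,"jaw":6.0},{"dx":-32.45,"dy":-26.9,"dz":0.0,"ax":0.0,"ay":0.0,"az":-20.7,"jaw":6.0},{"dx":-32.45,"dy":-26.9,"dz":0.0,"ax":0.0,"ay":0.0,"az":-20.7,"jaw":6.0},{"dx":-32.45,"dy":-26.9,"dz":0.0,"ax":0.0,"ay":0.0,"az":-20.7,"jaw":6.0},{"dx":-32.45,"dy":-26.9,"dz":0.0,"ax":0.0,"ay":0.0,"az":-20.7,"jaw":6.0},{"dx":-32.45,"dy":-26.9,"dz":0.0,"ax":0.0,"ay":0.0,"az":-20.7,"jaw":6.0},{"dx":-32.45,"dy":-26.9,"dz":0.0,"ax":0.0,"ay":0.0,"az":-20.7,"jaw":6.0},{"dx":-32.45,"dy":-26.9,"dz":0.0,"ax":0.0,"ay":0.0,"az":-20.7,"jaw":6.0},{"dx":-32.45,"dy":-26.9,"dz":8.0,"ax":0.0,"ay":0.0,"az":-20.7,"jaw":6.0},{"dx":-32.45,"dy":-26.9,"dz":8.0,"ax":0.0,"ay":0.0,"az":-20.7,"jaw":6.0},{"dx":-32.45,"dy":-26.9,"dz":8.0,"ax":0.0,"ay":0.0,"az":-20.7,"jaw":6.0},{"dx":-32.45,"dy":-26.9,"dz":8.0,"ax":0.0,"ay":0.0,"az":-20.7,"jaw":6.0},{"dx":-32.45,"dy":-26.9,"dz":8.0,"ax":0.0,"ay":0.0,"az":-20.7,"jaw":6.0}]}}

```text
time: 1.6
eef_pos: [525.3, 256.3, 152.9]
eef_rot: [3.14, 0.002, -3.14]
ft_force: [0.9, 0.6, 0.3]
finger_gap: 59.9
grip_force: 0.0
```

```bash
python3 - <<'E'
from h import *
a=cam("top");b=cam("side")
A=cv2.resize(a["pixels"][150:260,120:230],(400,400));B=cv2.resize(b["pixels"][170:290,220:340],(400,400))
cv2.imwrite("pics/c2.png",np.hstack([A,B])[:,:,::-1])
s=arm.state();print(s["eef_pos"],s["eef_rot"],s["q"][6]);print(proj(b,s["eef_pos"]),proj(b,[525,255,77]))
E
```

```text
[525.28665373 256.18980021 153.0135279 ] [ 3.14000116e+00  2.32796972e-03 -3.14042985e+00] 0.9312282438063927
[282.49331636 206.24107179] [281.04149861 235.73600037]
```

View pics/c2.png

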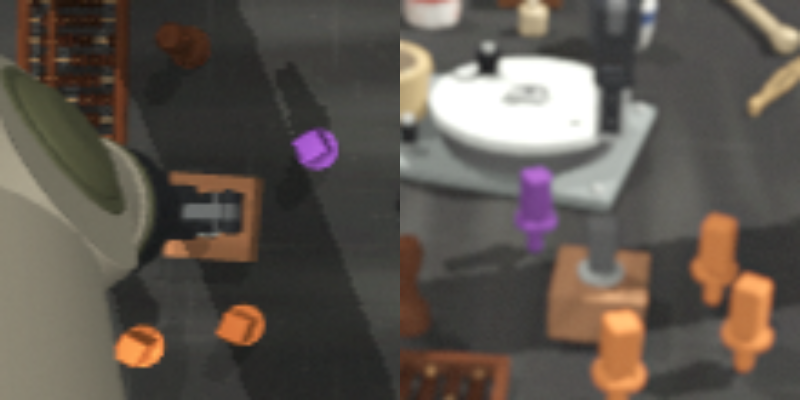

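The gripper is straight above the grey pin in its stand: finger at side (283,205), pin at (280,235). The orange and purple pins are clear of the fingers, so I go down and grip.

Emit:
{"api": "move_arm", "payload": {"increments": [{"dx":0,"dy":0,"dz":4,"ax":0,"ay":0,"az":0,"jaw":6},{"dx":0,"dy":0,"dz":7,"ax":0,"ay":0,"az":0,"jaw":6},{"dx":0,"dy":0,"dz":9,"ax":0,"ay":0,"az":0,"jaw":6},{"dx":0,"dy":0,"dz":10.2,"ax":0,"ay":0,"az":0,"jaw":6},{"dx":0,"dy":0,"dz":10.6,"ax":0,"ay":0,"az":0,"jaw":6},{"dx":0,"dy":0,"dz":10.6,"ax":0,"ay":0,"az":0,"jaw":6},{"dx":0,"dy":0,"dz":10.6,"ax":0,"ay":0,"az":0,"jaw":6}]}}

```text
time: 2.4
eef_pos: [525.5, 255.2, 46.4]
eef_rot: [3.141, 0.001, 3.142]
ft_force: [0.6, -0.2, -0.2]
finger_gap: 60.3
grip_force: 0.0
```

Emit:
{"api": "move_arm", "payload": {"increments": [{"dx":0,"dy":0,"dz":0.3,"ax":0,"ay":0,"az":0,"jaw":3},{"dx":0,"dy":0,"dz":0.3,"ax":0,"ay":0,"az":0,"jaw":3},{"dx":0,"dy":0,"dz":0.3,"ax":0,"ay":0,"az":0,"jaw":3},{"dx":0,"dy":0,"dz":0.3,"ax":0,"ay":0,"az":0,"jaw":1},{"dx":0,"dy":0,"dz":0.3,"ax":0,"ay":0,"az":0,"jaw":1},{"dx":0,"dy":0,"dz":0.3,"ax":0,"ay":0,"az":0,"jaw":1},{"dx":0,"dy":0,"dz":0.3,"ax":0,"ay":0,"az":0,"jaw":1},{"dx":0,"dy":0,"dz":0.3,"ax":0,"ay":0,"az":0,"jaw":1}], "force": 90}}

```text
time: 3.2
eef_pos: [525.1, 254.9, 42.7]
eef_rot: [3.141, 0.001, 3.141]
ft_force: [-1.2, -1.7, 5.9]
finger_gap: 18.8
grip_force: 88.1
```

Emit:
{"api": "move_arm", "payload": {"increments": [{"dx":0,"dy":0,"dz":-1,"ax":0,"ay":0,"az":0,"jaw":1},{"dx":0,"dy":0,"dz":-3,"ax":0,"ay":0,"az":0,"jaw":1},{"dx":0,"dy":0,"dz":-5.5,"ax":0,"ay":0,"az":0,"jaw":1},{"dx":0,"dy":0,"dz":-8,"ax":0,"ay":0,"az":0,"jaw":1},{"dx":0,"dy":0,"dz":-8,"ax":0,"ay":0,"az":0,"jaw":1},{"dx":0,"dy":0,"dz":-8,"ax":0,"ay":0,"az":0,"jaw":1}]}}

```text
time: 3.8
eef_pos: [525.0, 254.7, 122.8]
eef_rot: [3.141, 0.001, 3.141]
ft_force: [0.4, 0.3, -2.3]
finger_gap: 18.8
grip_force: 87.9
```

```bash
python3 - <<'E'
from h import *
b=cam("side")
s=arm.state();p=s["eef_pos"];print(p,s["eef_rot"],s["ft_force"],s["finger_gap"],s["grip_force"])
print(proj(b,p),proj(b,p-[0,0,32.7]),proj(b,p-[0,0,8.7]))
cv2.imwrite("pics/c3.png",cv2.resize(b["pixels"][170:250,240:320],(600,600),interpolation=cv2.INTER_CUBIC)[:,:,::-1])
E
```

```text
[524.58662648 254.54364504 122.07522902] [-3.14133065e+00 -3.01891562e-04  3.14142817e+00] [-0.2460653  -0.061205   -1.12416236] 19.04953783790021 87.88396954536438
[282.15789205 218.29539084] [281.4774116  230.95729063] [281.97470068 221.70408646]
```

View pics/c3.png

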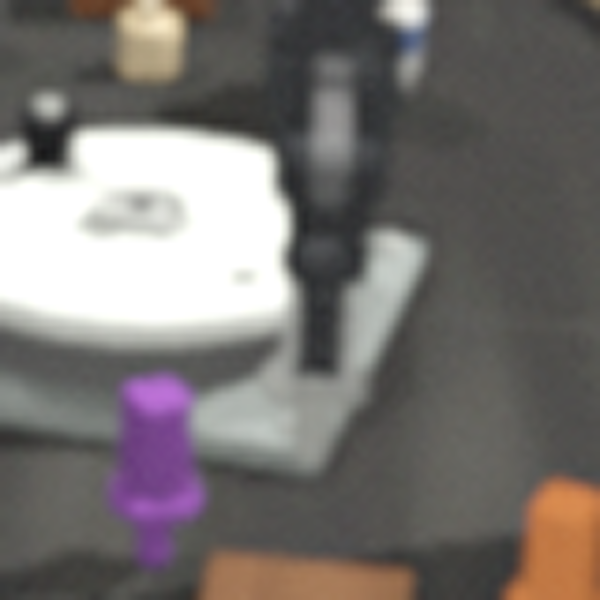

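Emit:
{"api": "move_arm", "payload": {"increments": [{"dx":-0.5,"dy":-4,"dz":0,"ax":0,"ay":0,"az":0,"jaw":1},{"dx":-1.1,"dy":-8,"dz":0,"ax":0,"ay":0,"az":0,"jaw":1},{"dx":-1.7,"dy":-12,"dz":0,"ax":0,"ay":0,"az":0,"jaw":1},{"dx":-2.2,"dy":-16,"dz":0,"ax":0,"ay":0,"az":0,"jaw":1},{"dx":-2.7,"dy":-19,"dz":0,"ax":0,"ay":0,"az":0,"jaw":1},{"dx":-2.9,"dy":-21,"dz":0,"ax":0,"ay":0,"az":0,"jaw":1},{"dx":-2.9,"dy":-21.1,"dz":2,"ax":0,"ay":0,"az":0,"jaw":1},{"dx":-2.9,"dy":-21.1,"dz":3.5,"ax":0,"ay":0,"az":0,"jaw":1},{"dx":-2.9,"dy":-21.1,"dz":3.5,"ax":0,"ay":0,"az":0,"jaw":1},{"dx":-2.9,"dy":-21.1,"dz":3.5,"ax":0,"ay":0,"az":0,"jaw":1}]}}

```text
time: 4.85
eef_pos: [553.3, 43.9, 86.5]
eef_rot: [-3.141, -0.002, -3.141]
ft_force: [0.3, -0.4, -1.2]
finger_gap: 18.9
grip_force: 88.2
```

```bash
python3 - <<'E'
from h import *
b=cam("side")
s=arm.state();p=s["eef_pos"];print(p,s["eef_rot"],s["ft_force"],s["finger_gap"],s["grip_force"])
print(proj(b,p),"tip",proj(b,p-[0,0,32.7]),"flange",proj(b,p-[0,0,6.2]),"eye",proj(b,[553.9,43.6,48]))
cv2.imwrite("pics/c4.png",cv2.resize(b["pixels"][160:220,242:302],(600,600),interpolation=cv2.INTER_CUBIC)[:,:,::-1])
E
```

```text
[553.66810435  44.02857607  87.10357658] [-3.14150004e+00 -8.93106182e-04 -3.14128715e+00] [-0.83739476 -0.40105944 -1.55710516] 18.68457009314928 88.18440198898315
[272.61553805 193.72157745] tip [272.19459728 204.12552856] flange [272.53489528 195.71474026] eye [272.03932954 206.06231301]
```

View pics/c4.png

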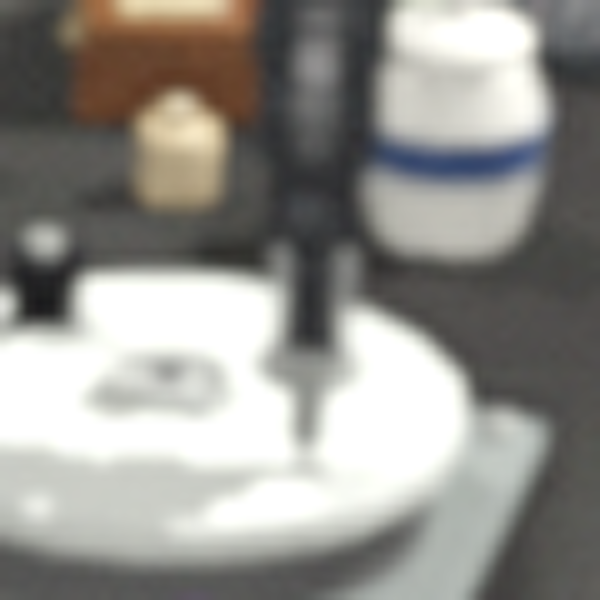

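The pin's tip is at side (272.2,204), directly above the eye at (272,206). The alignment is good, so I lower it.

Emit:
{"api": "move_arm", "payload": {"increments": [{"dx":0,"dy":0,"dz":0.4,"ax":0,"ay":0,"az":0,"jaw":1},{"dx":0,"dy":0,"dz":0.7,"ax":0,"ay":0,"az":0,"jaw":1},{"dx":0,"dy":0,"dz":0.9,"ax":0,"ay":0,"az":0,"jaw":1},{"dx":0,"dy":0,"dz":1.1,"ax":0,"ay":0,"az":0,"jaw":1},{"dx":0,"dy":0,"dz":1.1,"ax":0,"ay":0,"az":0,"jaw":1}]}}

```text
time: 5.4
eef_pos: [553.8, 43.8, 76.1]
eef_rot: [-3.141, -0.0, 3.142]
ft_force: [0.8, -0.4, -1.8]
finger_gap: 18.9
grip_force: 88.2
```

Tip about 4 mm in, no force. Going on down.

Emit:
{"api": "move_arm", "payload": {"increments": [{"dx":0,"dy":0,"dz":0.2,"ax":0,"ay":0,"az":0,"jaw":1},{"dx":0,"dy":0,"dz":0.4,"ax":0,"ay":0,"az":0,"jaw":1},{"dx":0,"dy":0,"dz":0.5,"ax":0,"ay":0,"az":0,"jaw":1},{"dx":0,"dy":0,"dz":0.6,"ax":0,"ay":0,"az":0,"jaw":1},{"dx":0,"dy":0,"dz":0.6,"ax":0,"ay":0,"az":0,"jaw":1}]}}

```text
time: 5.9
eef_pos: [553.8, 43.8, 70.1]
eef_rot: [-3.142, -0.0, 3.141]
ft_force: [-0.4, -0.9, -1.5]
finger_gap: 19.5
grip_force: 88.2
```

Emit:
{"api": "move_arm", "payload": {"increments": [{"dx":0,"dy":0,"dz":0.1,"ax":0,"ay":0,"az":0,"jaw":1},{"dx":0,"dy":0,"dz":0.2,"ax":0,"ay":0,"az":0,"jaw":1},{"dx":0,"dy":0,"dz":0.2,"ax":0,"ay":0,"az":0,"jaw":1}]}}

```text
time: 6.2
eef_pos: [554.0, 43.8, 68.6]
eef_rot: [-3.142, 0.0, 3.141]
ft_force: [-1.4, -0.6, 3.9]
finger_gap: 18.8
grip_force: 89.1
```

```bash
python3 - <<'E'
import numpy as np
f=np.r_[0:.401:.05,.43:1.1:.03];t=np.radians(132)+f
P=62*np.c_[np.cos(t),np.sin(t)];P-=P[0]
for a,p in zip(f,P): print(round(a,2),"dx",round(-p[0]/10,2),"dy",round(p[1]/10,2), "pos",(np.array([554,43.8])+p).round(1))
E
```

```text
0.0 dx -0.0 dy 0.0 pos [554.   43.8]
0.05 dx 0.23 dy -0.21 pos [551.7  41.7]
0.1 dx 0.44 dy -0.44 pos [549.6  39.4]
0.15 dx 0.64 dy -0.67 pos [547.6  37.1]
0.2 dx 0.83 dy -0.92 pos [545.7  34.6]
0.25 dx 1.01 dy -1.17 pos [543.9  32.1]
0.3 dx 1.18 dy -1.43 pos [542.2  29.5]
0.35 dx 1.33 dy -1.7 pos [540.7  26.8]
0.4 dx 1.47 dy -1.98 pos [539.3  24. ]
0.43 dx 1.54 dy -2.15 pos [538.6  22.3]
0.46 dx 1.61 dy -2.32 pos [537.9  20.6]
0.49 dx 1.68 dy -2.49 pos [537.2  18.9]
0.52 dx 1.74 dy -2.67 pos [536.6  17.1]
0.55 dx 1.8 dy -2.85 pos [536.   15.3]
0.58 dx 1.85 dy -3.03 pos [535.5  13.5]
0.61 dx 1.89 dy -3.21 pos [535.1  11.7]
0.64 dx 1.93 dy -3.39 pos [534.7   9.9]
0.67 dx 1.96 dy -3.57 pos [534.4   8.1]
0.7 dx 1.99 dy -3.76 pos [534.1   6.2]
0.73 dx 2.02 dy -3.94 pos [533.8   4.4]
0.76 dx 2.03 dy -4.13 pos [533.7   2.5]
0.79 dx 2.04 dy -4.31 pos [533.6   0.7]
0.82 dx 2.05 dy -4.5 pos [533.5  -1.2]
0.85 dx 2.05 dy -4.68 pos [533.5  -3. ]
0.88 dx 2.05 dy -4.87 pos [533.5  -4.9]
0.91 dx 2.04 dy -5.06 pos [533.6  -6.8]
0.94 dx 2.02 dy -5.24 pos [533.8  -8.6]
0.97 dx 2.0 dy -5.43 pos [534.  -10.5]
1.0 dx 1.97 dy -5.61 pos [534.3 -12.3]
1.03 dx 1.94 dy -5.79 pos [534.6 -14.1]
1.06 dx 1.9 dy -5.97 pos [535.  -15.9]
1.09 dx 1.86 dy -6.15 pos [535.4 -17.7]
```

Emit:
{"api": "move_arm", "payload": {"increments": [{"dx":0.11,"dy":-0.11,"dz":0,"ax":0,"ay":0,"az":0,"jaw":1},{"dx":0.23,"dy":-0.21,"dz":0,"ax":0,"ay":0,"az":0,"jaw":1},{"dx":0.34,"dy":-0.32,"dz":0,"ax":0,"ay":0,"az":0,"jaw":1},{"dx":0.44,"dy":-0.44,"dz":0,"ax":0,"ay":0,"az":0,"jaw":1},{"dx":0.54,"dy":-0.55,"dz":0,"ax":0,"ay":0,"az":0,"jaw":1},{"dx":0.64,"dy":-0.67,"dz":0,"ax":0,"ay":0,"az":0,"jaw":1}]}}

```text
time: 6.8
eef_pos: [548.0, 37.3, 68.6]
eef_rot: [3.141, 0.001, -3.142]
ft_force: [2.9, 4.1, 5.6]
finger_gap: 18.8
grip_force: 88.9
```

Emit:
{"api": "move_arm", "payload": {"increments": [{"dx":0.1,"dy":-0.12,"dz":0,"ax":0,"ay":0,"az":0,"jaw":1},{"dx":0.19,"dy":-0.25,"dz":0,"ax":0,"ay":0,"az":0,"jaw":1},{"dx":0.28,"dy":-0.37,"dz":0,"ax":0,"ay":0,"az":0,"jaw":1},{"dx":0.37,"dy":-0.5,"dz":0,"ax":0,"ay":0,"az":0,"jaw":1},{"dx":0.46,"dy":-0.63,"dz":0,"ax":0,"ay":0,"az":0,"jaw":1},{"dx":0.54,"dy":-0.76,"dz":0,"ax":0,"ay":0,"az":0,"jaw":1},{"dx":0.62,"dy":-0.9,"dz":0,"ax":0,"ay":0,"az":0,"jaw":1},{"dx":0.69,"dy":-1.03,"dz":0,"ax":0,"ay":0,"az":0,"jaw":1}]}}

```text
time: 7.6
eef_pos: [541.1, 27.2, 68.6]
eef_rot: [3.141, 0.001, -3.141]
ft_force: [3.4, 4.7, 4.6]
finger_gap: 18.9
grip_force: 88.9
```

Emit:
{"api": "move_arm", "payload": {"increments": [{"dx":0.07,"dy":-0.14,"dz":0.05,"ax":0,"ay":0,"az":0,"jaw":1},{"dx":0.14,"dy":-0.28,"dz":0.05,"ax":0,"ay":0,"az":0,"jaw":1},{"dx":0.21,"dy":-0.45,"dz":0.05,"ax":0,"ay":0,"az":0,"jaw":1},{"dx":0.25,"dy":-0.53,"dz":0.05,"ax":0,"ay":0,"az":0,"jaw":1},{"dx":0.28,"dy":-0.62,"dz":0.05,"ax":0,"ay":0,"az":0,"jaw":1}]}}

```text
time: 8.1
eef_pos: [538.8, 21.6, 68.5]
eef_rot: [3.14, 0.002, -3.141]
ft_force: [2.6, 6.8, 9.7]
finger_gap: 19.1
grip_force: 89.8
```

Emit:
{"api": "move_arm", "payload": {"increments": [{"dx":0.04,"dy":-0.09,"dz":0,"ax":0,"ay":0,"az":0,"jaw":1},{"dx":0.07,"dy":-0.17,"dz":0,"ax":0,"ay":0,"az":0,"jaw":1},{"dx":0.1,"dy":-0.26,"dz":0,"ax":0,"ay":0,"az":0,"jaw":1},{"dx":0.13,"dy":-0.35,"dz":0,"ax":0,"ay":0,"az":0,"jaw":1}]}}

```text
time: 8.5
eef_pos: [537.4, 18.2, 68.5]
eef_rot: [3.14, 0.002, -3.141]
ft_force: [2.6, 6.3, 10.3]
finger_gap: 19.0
grip_force: 89.7
```

Emit:
{"api": "move_arm", "payload": {"increments": [{"dx":0.03,"dy":-0.09,"dz":0,"ax":0,"ay":0,"az":0,"jaw":1},{"dx":0.06,"dy":-0.18,"dz":0,"ax":0,"ay":0,"az":0,"jaw":1},{"dx":0.08,"dy":-0.27,"dz":0,"ax":0,"ay":0,"az":0,"jaw":1},{"dx":0.11,"dy":-0.36,"dz":0,"ax":0,"ay":0,"az":0,"jaw":1}]}}

```text
time: 8.9
eef_pos: [536.3, 14.6, 68.5]
eef_rot: [3.14, 0.002, -3.141]
ft_force: [2.7, 7.3, 10.0]
finger_gap: 19.0
grip_force: 89.6
```

At 0.58 now, z still 68.5 (on the plate). On to 0.64.

Emit:
{"api": "move_arm", "payload": {"increments": [{"dx":0.02,"dy":-0.09,"dz":0,"ax":0,"ay":0,"az":0,"jaw":1},{"dx":0.04,"dy":-0.18,"dz":0,"ax":0,"ay":0,"az":0,"jaw":1},{"dx":0.06,"dy":-0.27,"dz":0,"ax":0,"ay":0,"az":0,"jaw":1},{"dx":0.08,"dy":-0.36,"dz":0,"ax":0,"ay":0,"az":0,"jaw":1}]}}

```text
time: 9.3
eef_pos: [535.2, 10.8, 68.2]
eef_rot: [3.141, 0.002, -3.141]
ft_force: [3.1, 5.9, 4.2]
finger_gap: 18.9
grip_force: 89.2
```

Emit:
{"api": "move_arm", "payload": {"increments": [{"dx":0.01,"dy":-0.05,"dz":0,"ax":0,"ay":0,"az":0,"jaw":1},{"dx":0.01,"dy":-0.1,"dz":0,"ax":0,"ay":0,"az":0,"jaw":1},{"dx":0.01,"dy":-0.1,"dz":0,"ax":0,"ay":0,"az":0,"jaw":1}]}}

```text
time: 9.6
eef_pos: [534.6, 9.1, 67.7]
eef_rot: [3.141, 0.0, -3.141]
ft_force: [4.1, 4.5, -0.8]
finger_gap: 18.9
grip_force: 88.2
```

Emit:
{"api": "move_arm", "payload": {"increments": [{"dx":0.01,"dy":-0.08,"dz":0,"ax":0,"ay":0,"az":0,"jaw":1},{"dx":0.02,"dy":-0.16,"dz":0.05,"ax":0,"ay":0,"az":0,"jaw":1},{"dx":0.02,"dy":-0.16,"dz":0.15,"ax":0,"ay":0,"az":0,"jaw":1},{"dx":0.02,"dy":-0.16,"dz":0.15,"ax":0,"ay":0,"az":0,"jaw":1}]}}

```text
time: 10.0
eef_pos: [534.3, 7.5, 66.0]
eef_rot: [3.141, 0.0, -3.141]
ft_force: [3.9, 3.8, -0.8]
finger_gap: 18.6
grip_force: 88.1
```

Emit:
{"api": "move_arm", "payload": {"increments": [{"dx":-0.03,"dy":0,"dz":0.1,"ax":0,"ay":0,"az":0,"jaw":1},{"dx":-0.03,"dy":-0.03,"dz":0.2,"ax":0,"ay":0,"az":0,"jaw":1},{"dx":-0.03,"dy":-0.03,"dz":0.2,"ax":0,"ay":0,"az":0,"jaw":1}]}}

```text
time: 10.3
eef_pos: [534.4, 7.3, 63.9]
eef_rot: [3.141, -0.0, -3.141]
ft_force: [3.5, 4.6, -2.2]
finger_gap: 18.8
grip_force: 88.1
```

Emit:
{"api": "move_arm", "payload": {"increments": [{"dx":-0.02,"dy":0,"dz":0.1,"ax":0,"ay":0,"az":0,"jaw":1},{"dx":-0.02,"dy":0,"dz":0.2,"ax":0,"ay":0,"az":0,"jaw":1},{"dx":-0.02,"dy":0,"dz":0.3,"ax":0,"ay":0,"az":0,"jaw":1},{"dx":-0.02,"dy":0,"dz":0.3,"ax":0,"ay":0,"az":0,"jaw":1}]}}

```text
time: 10.7
eef_pos: [534.4, 7.3, 60.9]
eef_rot: [3.141, -0.001, -3.141]
ft_force: [3.5, 6.0, -2.7]
finger_gap: 18.3
grip_force: 88.1
```

Emit:
{"api": "move_arm", "payload": {"increments": [{"dx":-0.02,"dy":0,"dz":0.1,"ax":0,"ay":0,"az":0,"jaw":1},{"dx":-0.02,"dy":0,"dz":0.2,"ax":0,"ay":0,"az":0,"jaw":1},{"dx":-0.02,"dy":0,"dz":0.3,"ax":0,"ay":0,"az":0,"jaw":1},{"dx":-0.02,"dy":0,"dz":0.4,"ax":0,"ay":0,"az":0,"jaw":1},{"dx":-0.02,"dy":0,"dz":0.45,"ax":0,"ay":0,"az":0,"jaw":1},{"dx":-0.02,"dy":0,"dz":0.5,"ax":0,"ay":0,"az":0,"jaw":1},{"dx":-0.02,"dy":0,"dz":0.5,"ax":0,"ay":0,"az":0,"jaw":1}]}}

```text
time: 11.4
eef_pos: [534.5, 7.3, 56.6]
eef_rot: [3.141, -0.0, -3.141]
ft_force: [0.5, 4.7, 10.4]
finger_gap: 18.7
grip_force: 89.9
```

Home (12 mm lower, and the force rises as the flange seats). Now I ease the spring load onto the hole wall before letting go.

Emit:
{"api": "move_arm", "payload": {"increments": [{"dx":0,"dy":0.05,"dz":-0.03,"ax":0,"ay":0,"az":0,"jaw":1},{"dx":0,"dy":0.1,"dz":-0.03,"ax":0,"ay":0,"az":0,"jaw":1},{"dx":0,"dy":0.15,"dz":-0.03,"ax":0,"ay":0,"az":0,"jaw":1},{"dx":0,"dy":0.2,"dz":-0.03,"ax":0,"ay":0,"az":0,"jaw":1},{"dx":0,"dy":0.2,"dz":-0.03,"ax":0,"ay":0,"az":0,"jaw":1}]}}

```text
time: 11.9
eef_pos: [534.5, 7.6, 56.6]
eef_rot: [-3.14, -0.001, 3.14]
ft_force: [1.0, -0.7, 6.9]
finger_gap: 19.0
grip_force: 89.2
```

Emit:
{"api": "move_arm", "payload": {"increments": [{"dx":0,"dy":0,"dz":0,"ax":0,"ay":0,"az":0,"jaw":1},{"dx":0,"dy":0,"dz":0,"ax":0,"ay":0,"az":0,"jaw":2.3},{"dx":0,"dy":0,"dz":0,"ax":0,"ay":0,"az":0,"jaw":3},{"dx":0,"dy":0,"dz":0,"ax":0,"ay":0,"az":0,"jaw":4},{"dx":0,"dy":0,"dz":0,"ax":0,"ay":0,"az":0,"jaw":4.5},{"dx":0,"dy":0,"dz":0,"ax":0,"ay":0,"az":0,"jaw":4.5}], "force": 20}}

```text
time: 12.5
eef_pos: [534.7, 8.9, 56.4]
eef_rot: [-3.141, -0.001, 3.141]
ft_force: [0.8, 0.4, 0.4]
finger_gap: 45.3
grip_force: 0.0
```

Emit:
{"api": "move_arm", "payload": {"increments": [{"dx":0,"dy":0,"dz":-1,"ax":0,"ay":0,"az":0,"jaw":4.5},{"dx":0,"dy":0,"dz":-3,"ax":0,"ay":0,"az":0,"jaw":4.5},{"dx":0,"dy":0,"dz":-6,"ax":0,"ay":0,"az":0,"jaw":4.5},{"dx":0,"dy":0,"dz":-10,"ax":0,"ay":0,"az":0,"jaw":4.5},{"dx":0,"dy":0,"dz":-14,"ax":0,"ay":0,"az":0,"jaw":4.5},{"dx":0,"dy":10,"dz":-15,"ax":0,"ay":0,"az":0,"jaw":4.5},{"dx":0,"dy":20,"dz":-15,"ax":0,"ay":0,"az":0,"jaw":4.5},{"dx":0,"dy":20,"dz":-15,"ax":0,"ay":0,"az":0,"jaw":4.5},{"dx":0,"dy":20,"dz":-15,"ax":0,"ay":0,"az":0,"jaw":4.5},{"dx":0,"dy":20,"dz":-15,"ax":0,"ay":0,"az":0,"jaw":4.5},{"dx":0,"dy":20,"dz":-15,"ax":0,"ay":0,"az":0,"jaw":4.5}]}}

```text
time: 13.6
eef_pos: [534.4, 210.5, 207.1]
eef_rot: [3.141, 0.0, -3.138]
ft_force: [-0.6, -0.1, -0.7]
finger_gap: 44.9
grip_force: 0.0
```

```bash
python3 - <<'E'
from h import *
b=cam("side");a=cam("top")
A=cv2.resize(a["pixels"][110:230,220:340],(400,400));B=cv2.resize(b["pixels"][150:230,225:305],(400,400),interpolation=cv2.INTER_CUBIC)
cv2.imwrite("pics/c5.png",np.hstack([A,B])[:,:,::-1])
s=arm.state();print(s["time"],s["eef_pos"],s["finger_gap"])
E
```

```text
13.7 [534.86537722 207.75847471 206.8560874 ] 44.93295638628545
```

View pics/c5.png

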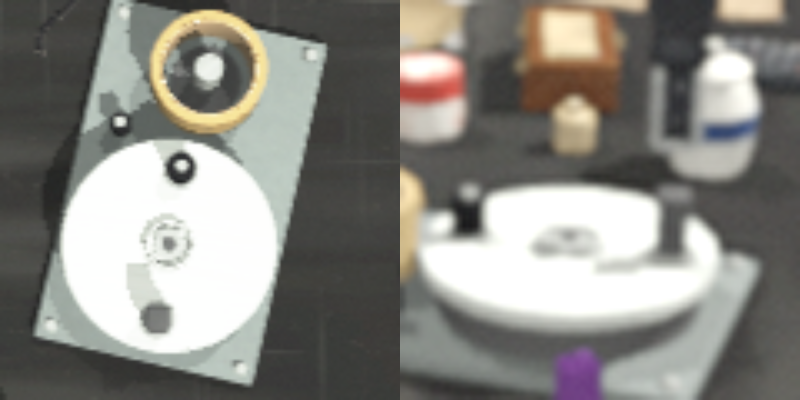

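The pin stands upright in the swung wheel at top-crop (157,318), its flange flat on the wheel at side-crop (675,255). The jar, weight and tin have not moved, and the gripper is clear. Handing in.

```bash
python3 -c "
from station import arm
print(arm.job_done())"
```

```text
the job is handed in; nothing more can be done
None
```

The job is handed in, with no verdict returned: the pin is fully home through the eye in the locking hole, holding the wheel at about 0.65 rad, released with the gripper clear, after about 14 s of the 67 s allowed.

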